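# Pack the specimen case, shut it and clamp it

### The job

Pack the grey transport case: set the round glass culture dish and the small cover-glass box gently down on the floor of the open case, both right way up and lying flat, without dropping them. Then shut the lid fully, and when it is shut swing the hold-down clamp all the way down onto it. Leave the bottle, the tally counter, the marker and the forceps where they are.

Things in the scene. Friction and masses are not known exactly. Their poses are not given: they have to be found in the camera images.
- case: Flat rectangular plain grey plastic transport case, fixed to the worktop, 96 (its x) x 176 (its y) x 37 mm high when shut. Origin: centre of its underside, z up. The tray's walls are 24 mm high, 3 mm thick. The lid's hinge runs along y at x = +48, z = 24 mm; the lid's free edge comes down at the -x side. A steel hold-down clamp stands at the +y end, its foot plate reaching to y = 142 mm.
- case_in (a point): Centre of the case's inner floor (dark liner), 3 mm above the worktop, axes as the case's. The clear space inside runs x -45 to +45 mm and y -85 to +85 mm from here; 31 mm of height is free under the shut lid.
- case_lid (a joint): Angle of the case's lid, rad: 0 shut, about 1.57 upright, 1.83 fully open (leaning outward over the hinge side). Starts open, leaning back beyond upright, and rests there. The lid is light and 96 mm from hinge to free edge, 176 mm wide; pushed over past upright towards the case's -x side it falls shut by itself, or follows what supports it.
- lid_edge (a point): Middle of the lid's free edge, on its outer (top) face; 36 mm above the worktop at x = -48 mm, y = 0 in the case's frame when shut. With the lid open it is up in the air, about 115 mm high, on the hinge side; the outer face then looks towards the case's +x.
- clamp (a joint): Angle of the clamp arm, rad: 0 down, lying level over the lid; 1.57 upright; 1.9 fully open (leaning outward, away from the case). It stays where it is left by friction (about 0.1 N m).
- clamp_pivot (a point): Pivot of the clamp arm, its axis along the case's x; at x = 0, y = +112, z = 44 mm in the case's frame, between two fixed cheeks that rise to 51 mm.
- clamp_tip (a point): Middle of the black round grip bar (18 mm thick, 30 mm long, along the case's x) at the free end of the clamp arm, a steel bar 14 mm wide, 8 mm thick, 60 mm from pivot to grip bar. Clamp down: the bar is at y = +52, z = 45 mm in the case's frame; open: over or outside the pivot, about 102 mm high. To close, push it over from outside towards the case's -y, then down.
- dish: Round covered glass culture dish, 60 mm diameter, 15 mm high, about 30 g, standing right way up. Origin: centre of its underside, z up. A tall fixed microscope (stage and nosepiece to about y = +0.15 m for x under 0.45 m, base to y = +0.17 m, x 0.27 to 0.57 m) stands to the right of the work: keep gripper and wrist clear of it.
- cover_box: Small white and grey rectangular plastic box of cover glasses, 30 mm (its x) x 50 mm (its y) x 20 mm high, about 50 g, lying flat. Origin: centre of its underside, z up. A tall fixed microscope (stage and nosepiece to about y = +0.15 m for x under 0.45 m, base to y = +0.17 m, x 0.27 to 0.57 m) stands to the right of the work: keep gripper and wrist clear of it.
- bottle: Bystander: white dropper bottle with a black dropper cap, 33 mm diameter, 93 mm high, standing. Origin: centre of its underside.
- tally: Bystander: round metal hand tally counter, 57 x 70 x 21 mm, lying on its back. Origin: about its centre, underside.
- marker: Bystander: marker pen with black cap, 138 mm long, 12 mm thick, lying. Origin: its middle, underside.
- tweezers: Bystander: steel forceps, 128 mm long, 9 mm high, lying. Origin: their middle, underside.
Not all that is in view belongs to the job. Leave any pink look-alike of the dish alone.

How it is judged:
By the outcome, as a careful person would: the job done as asked, in the order asked, and still so for the second after the job is handed in, with the robot touching nothing.
It also fails if it takes over 69 s, if anything falls off the work surface, if the arm or the gripper's body presses on something with over 40 N, if the wrist force passes 120 N, or if a joint passes its speed limit or range.

### The arm

A 6-joint arm with a two-finger parallel gripper is mounted at the origin on a cart in front of the work surface, level with it; the furniture and walls round the work are solid. World frame = base frame: x ahead of the robot, y to its left, z up, the work surface at z = 0. Lengths are in m, angles in rad, forces in N, time in s.
With the tool pointing down it reaches from about 0.325 to 0.85 m from the base axis. Payload 4.4 kg.
Tool frame: the origin (TCP) lies between the finger pads; the fingertips stand 8 mm ahead of it and the grasp point (between the pads) lies 11 mm behind it; z points along the fingers, y is the line along which they close (so a half turn about z gives the same grasp; the last joint's range is limited). The gripper opens to 94 mm and grips with 3 to 60 N. Pads are 16 mm wide; open, the fingers measure 119 mm over their backs; the gripper's body (75 mm by 177 mm) begins 78 mm behind the grasp point.
Start: joints at [0.975, 0.207, 1.542, -0, 1.393, -0.15], TCP at [0.248, 0.519, 0.213] pointing down, gripper open.
Joint ranges: [-2.73, 2.73], [-0.86, 2.22], [0.23, 2.46], [-1.11, 4.25], [0.08, 2.63], [-2.82, 2.82]. Speed limits (rad/s): [2.79, 2.79, 3.14, 3.14, 3.14, 3.14].

### API

Orientations are given as a unit quaternion [w, x, y, z].
In Python, from station import readout, viewer, workorder gives the robot as it stands.
- The arm moves only by the tool move_arm, never from a script. Its argument "commands" is a list of rows, each a list of 4 numbers: the shift along the tool's x, y, z in m, then the turn about the tool's z in degrees. A call has 1 to 8 rows; each row is the pose to reach, as a shift and turn from the pose commanded when the call began, along the tool's axes at that moment; what a row does not reach only later rows make up. A row lasts 1/12 s, in which the tool goes at most 41.7 mm and 7.16 degrees, less where a joint would pass 70% of its speed; a pose out of reach is approached as far as the arm can. A call with a gripper value outside its range is refused whole. "claw" is the finger opening in m, from 0 to 0.094, set as the call begins (left out, the last holds). The fingers move at their own pace and stop on an object; "squeeze" is the grip in N (left out, the last holds). Time passes only in rows, so rows that repeat a pose let the fingers close. It gives the time, the measured TCP pose, the force, the opening and the grip force at its end, in the units of the state.
- readout.sense(): the state, without advancing time (a new reading comes with each control period).
- viewer.capture(name): name is "side" or "top" or "wrist"; returns a dict with "pixels" (420x560x3 uint8, blue, green, red), "vfov" (degrees; the focal length in pixels is half the picture's height over the tangent of half this angle, whatever the lens; pixels are square), "cx", "cy" (the principal point, pixels), "extrinsics" (4x4, takes a point from world to camera coordinates); the wrist camera has in their place "mount" (4x4, takes a point from camera to tool coordinates, whose origin is the TCP and whose axes are the flange's). Camera axes: x right, y up, looking along -z (the intrinsics and any distortion apply to the point x, -y, -z); pixel columns grow to the right and rows downward; lengths in m; the calibration is good to about 2 mm. A picture is of the moment at which its call begins: read the wrist's pose just before it. There is no depth.
- workorder.hand_in(): hands the job in; it is judged then, once.
The state is a dict: "time_s": time; "joint_pos": joint angles; "qvel": joint speeds; "joint_torque": joint torques, N m; "ee_pos": TCP position; "tool_rot": TCP orientation; "ft_force": force on the tool from outside, world axes, zero at the start; "torque": the same for the moment, N m; "opening": finger opening in m; "grasp_force": force on a finger pad.
Only numpy, scipy, OpenCV 4.12 (cv2) and the standard library are available. Lean on these libraries where they do the work, as an engineer would, in place of code of your own. Each camera call takes 0.05 s, during which the arm holds its last target. There are 200 camera calls.

## Working session

There is one attempt and no reset: what is moved stays moved. The work goes in short steps, Python scripts to look and compute and a tool call to move; the robot and the scene stay as the last step left them, time stands still between calls to the robot, and variables do not carry over. Pictures are saved under pics/ and viewed, at most 10 in all, crops included, and the job is handed in when it is done.

Besides the shell and the picture viewer there is one more tool, called after "Call:" as name(argument=value, ...), one argument or row to a line, values as JSON. move_arm: Moves the arm, as the interface text tells. Its arguments: {"type":"object","properties":{"commands":{"type":"array"},"claw":{"type":"number"},"squeeze":{"type":"number"}},"required":["commands"]}

```bash
mkdir -p pics; ls
python3 - <<'E'
from station import readout, viewer
import cv2,numpy as np
s=readout.sense(); print({k:np.round(v,3).tolist() for k,v in s.items()})
for n in("top","side"):
    d=viewer.capture(n); cv2.imwrite(f"pics/{n}0.png",d["pixels"])
    print(n,{k:(np.round(v,4).tolist()) for k,v in d.items() if k!="pixels"})
d=viewer.capture("wrist"); cv2.imwrite("pics/w0.png",d["pixels"]);print({k:(np.round(v,4).tolist() if not isinstance(v,str) else v) for k,v in d.items() if k!="pixels"})
E
```

```text
pics
{'time_s': 0.0, 'joint_pos': [0.974, 0.207, 1.543, -0.0, 1.393, -0.15], 'qvel': [-0.001, 0.0, -0.001, 0.001, 0.001, 0.001], 'joint_torque': [0.001, -37.087, -28.142, 0.07, 0.036, -0.0], 'ee_pos': [0.248, 0.518, 0.212], 'tool_rot': [-0.0, 0.221, 0.975, -0.001], 'ft_force': [0.789, -0.307, -0.663], 'torque': [-0.031, -0.022, 0.029], 'grasp_force': 0.0, 'opening': 0.094}
top {'vfov': 50.9015, 'cx': 270.9576, 'cy': 210.9387, 'extrinsics': [[-0.0252, -0.9996, -0.0112, 0.4598], [0.9917, -0.0264, 0.1257, -0.4922], [-0.1259, -0.0079, 0.992, -0.848], [0.0, 0.0, 0.0, 1.0]]}
side {'vfov': 48.7543, 'cx': 278.3699, 'cy': 210.538, 'extrinsics': [[-0.9932, -0.1168, -0.0007, 0.5513], [0.0795, -0.6804, 0.7285, 0.2248], [-0.0856, 0.7235, 0.685, -1.1603], [0.0, 0.0, 0.0, 1.0]]}
{'vfov': 61.1822, 'cx': 284.4212, 'cy': 212.0037, 'mount': [[0.0, 0.9709, 0.2394, 0.0689], [1.0, 0.0002, -0.001, 0.0016], [-0.001, 0.2394, -0.9709, -0.1716], [0.0, 0.0, 0.0, 1.0]]}
```

View pics/top0.png

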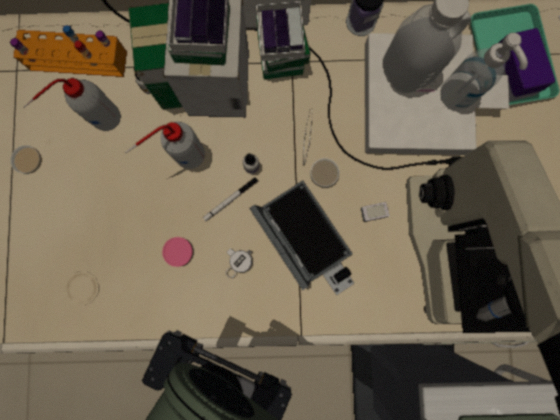

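View pics/side0.png

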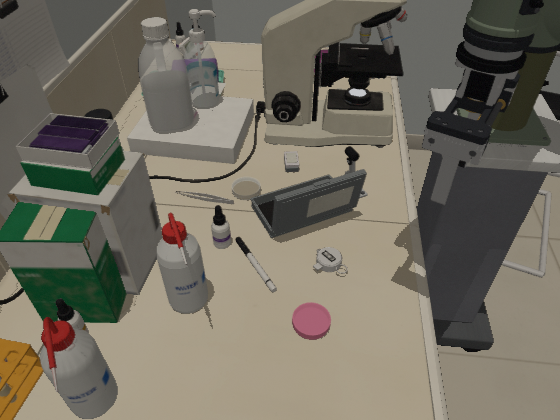

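```bash
cat > h.py <<'E'
import numpy as np,cv2
from scipy.spatial.transform import Rotation as R
from station import readout, viewer
def cam(n):
    s=readout.sense(); d=viewer.capture(n)
    if n=="wrist":
        T=np.eye(4);q=s["tool_rot"];T[:3,:3]=R.from_quat([q[1],q[2],q[3],q[0]]).as_matrix();T[:3,3]=s["ee_pos"]
        d["E"]=np.linalg.inv(T@np.array(d["mount"]))
    else: d["E"]=np.array(d["extrinsics"])
    d["f"]=210/np.tan(np.radians(d["vfov"]/2)); return d
def proj(d,P):
    c=np.atleast_2d(P)@d["E"][:3,:3].T+d["E"][:3,3]
    return np.c_[d["cx"]+d["f"]*c[:,0]/-c[:,2], d["cy"]-d["f"]*c[:,1]/-c[:,2]]
def unp(d,uv,z):
    uv=np.atleast_2d(np.array(uv,float)); r=np.c_[(uv[:,0]-d["cx"])/d["f"],-(uv[:,1]-d["cy"])/d["f"],-np.ones(len(uv))]
    A=d["E"][:3,:3];o=-A.T@d["E"][:3,3]; w=r@A
    return o+w*((z-o[2])/w[:,2])[:,None]
E
python3 - <<'E'
from h import *
d=cam("top");c=d["pixels"][150:300,240:400];cv2.imwrite("pics/c1.png",cv2.resize(c,None,fx=4,fy=4,interpolation=cv2.INTER_CUBIC))
s=cam("side");c=s["pixels"][130:280,170:370];cv2.imwrite("pics/c2.png",cv2.resize(c,None,fx=4,fy=4,interpolation=cv2.INTER_CUBIC))
print(unp(d,[[325,173],[26,159],[177,251]],.015).round(3), unp(s,[[246,188],[291,161],[311,320]],.015).round(3))
print(unp(d,[[375,212]],.02).round(3),unp(d,[[340,278]],.1).round(3))
E
```

```text
[[0.582 0.334 0.015]
 [0.629 0.955 0.015]
 [0.43  0.639 0.015]] [[0.581 0.347 0.015]
 [0.498 0.245 0.015]
 [0.428 0.646 0.015]]
[[0.498 0.237 0.02 ]] [[0.37  0.325 0.1  ]]
```

View pics/c1.png

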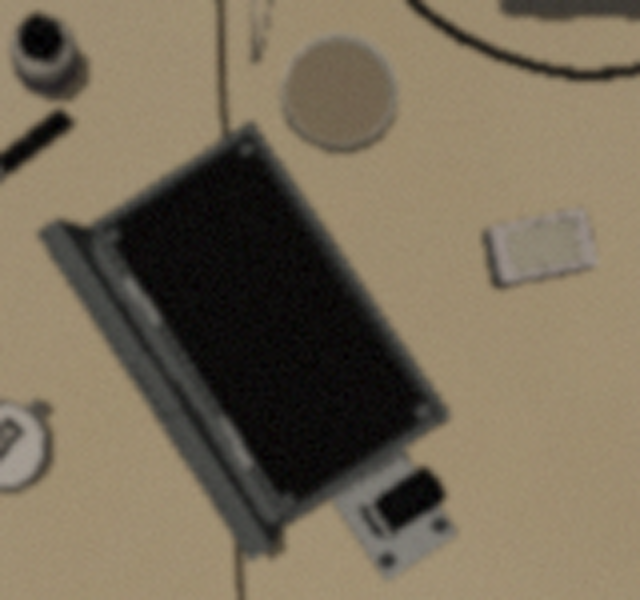

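View pics/c2.png

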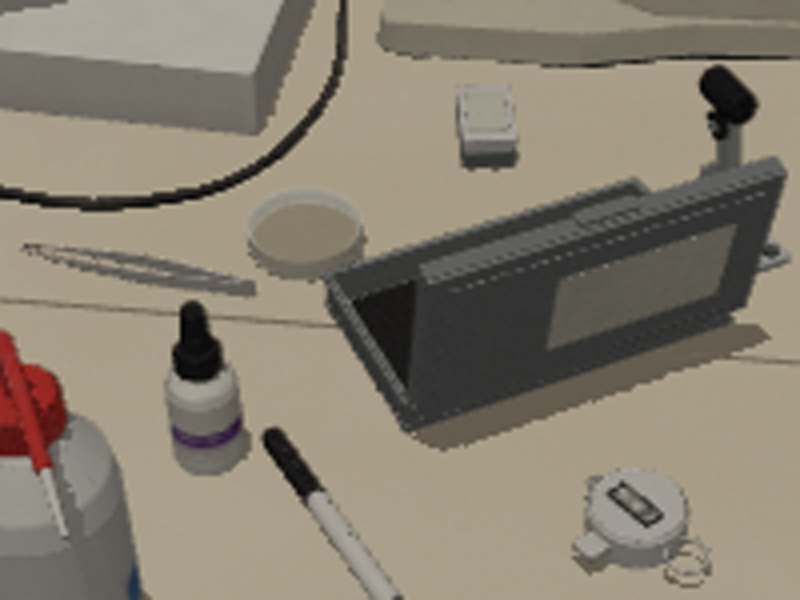

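```bash
cat > fit.py <<'E'
from h import *
from scipy.optimize import least_squares
def model(p,P):
    c,s=np.cos(p[2]),np.sin(p[2]);P=np.array(P,float)
    return np.c_[p[0]+c*P[:,0]-s*P[:,1],p[1]+s*P[:,0]+c*P[:,1],P[:,2]]
M=np.array([[-48,-88,24],[-48,88,24],[48,88,24],[48,-88,24]])/1000
E
python3 - <<'E'
from fit import *
d=cam("top");uv=np.array([[250,125],[447,413],[285,515],[95,225]])/4+[240,150]
print(unp(d,uv,.024).round(3))
r=least_squares(lambda p:(proj(d,model(p,M))-uv).ravel(),[.47,.33,2.5]);print(r.x,r.fun.round(1))
tip=model(r.x,[[0,.131,.102]]);print(tip,proj(d,tip),unp(d,[[343,275]],.102))
s=cam("side");print("side",proj(s,model(r.x,[[-.048,-.088,.024],[-.048,.088,.024],[.048,-.088,0],[0.048,.088,0],[0,.131,.102]])).round(1))
# dish, box
g=lambda a,o:np.array(a)/4+o
print(unp(d,g([[340,92]],[240,150]),.012),unp(d,g([[542,248]],[240,150]),.015))
print(proj(s,unp(d,g([[340,92]],[240,150]),.012)),proj(s,unp(d,g([[542,248]],[240,150]),.015)))
E
```

```text
[[0.564 0.381 0.024]
 [0.416 0.288 0.024]
 [0.368 0.371 0.024]
 [0.515 0.461 0.024]]
[0.46582156 0.37538729 2.12280015] [ 0.3 -0.8 -0.1 -0.1  0.3  1.  -0.5 -0.2]
[[0.35427827 0.30669161 0.102     ]] [[350.53945189 286.58342294]] [[0.37522649 0.31928619 0.102     ]]
side [[250.5 196.2]
 [328.2 172.7]
 [270.5 236.5]
 [351.  209.5]
 [362.7 149.4]]
[[0.58270034 0.33341849 0.012     ]] [[0.49843254 0.23448528 0.015     ]]
[[246.37336089 184.94974861]] [[291.46807586 158.06270221]]
```

```bash
cat > mv.py <<'E'
import sys
from h import *
# usage: mv.py x y z yaw_deg(of tool y axis, world)
def rel(x,y,z,a=None):
    s=readout.sense();q=s["tool_rot"];A=R.from_quat([q[1],q[2],q[3],q[0]]).as_matrix()
    a0=np.degrees(np.arctan2(A[1,1],A[0,1])); t=0 if a is None else (a0-a+90)%180-90
    print("shift",(A.T@(np.array([x,y,z])-s["ee_pos"])).round(4),"turn",round(t,1),"now",np.round(s["ee_pos"],4),"yaw",round(a0,2),"t",s["time_s"],"F",np.round(s["ft_force"],1),"op",round(s["opening"],4),"g",round(s["grasp_force"],1),"j",np.round(s["joint_pos"],2))
if __name__=="__main__": rel(*map(float,sys.argv[1:]))
E
python3 mv.py .54 .30 .2 0
```

```text
shift [-0.3579 -0.0713  0.0132] turn 64.5 now [0.2478 0.5186 0.2132] yaw 64.46 t 0.35 F [-0.1 -0.3  0.4] op 0.094 g 0.0 j [ 0.97  0.21  1.54 -0.    1.39 -0.15]
```

Call:
move_arm(
  commands=[
    [-0.36, -0.07, 0.013, 64.5],
    [-0.36, -0.07, 0.013, 64.5],
    [-0.36, -0.07, 0.013, 64.5],
    [-0.36, -0.07, 0.013, 64.5],
    [-0.36, -0.07, 0.013, 64.5],
    [-0.36, -0.07, 0.013, 64.5],
    [-0.36, -0.07, 0.013, 64.5],
    [-0.36, -0.07, 0.013, 64.5],
  ],
  claw=0.08,
  squeeze=10,
)

```text
time_s: 1.02
ee_pos: [0.517, 0.319, 0.2017]
tool_rot: [-0.0, 0.664, 0.748, 0.0]
ft_force: [-0.2, 0.1, -0.9]
opening: 0.0805
grasp_force: 0.0
```

```bash
python3 mv.py .54 .30 .2 0
```

```text
shift [-0.0215  0.0206  0.0017] turn 6.8 now [0.517  0.319  0.2017] yaw 6.8 t 1.0167 F [-0.2  0.1 -0.9] op 0.0805 g 0.0 j [0.41 0.28 1.47 0.   1.39 0.29]
```

Call:
move_arm(
  commands=[
    [-0.021, 0.02, 0, 6.8],
    [-0.021, 0.02, 0, 6.8],
    [-0.021, 0.02, 0, 6.8],
    [-0.021, 0.02, 0, 6.8],
  ],
)

```text
time_s: 1.35
ee_pos: [0.5374, 0.3024, 0.2014]
tool_rot: [-0.001, 0.705, 0.71, -0.0]
ft_force: [-0.3, 0.5, -0.2]
opening: 0.0804
grasp_force: 0.0
```

```bash
python3 mv.py .54 .30 .2 0
python3 - <<'E'
from h import *
d=cam("wrist");cv2.imwrite("pics/w1.png",d["pixels"])
np.save("E1.npy",d["E"])
from fit import *
for P in([.583,.335,.012],[.498,.235,.02]):print(proj(d,P))
print(proj(d,model([.466,.375,2.1228],np.r_[M,[[-.045,-.085,.003],[0,0,.003]]])))
E
```

```text
shift [-0.0024  0.0026  0.0014] turn 0.4 now [0.5374 0.3024 0.2014] yaw 0.42 t 1.35 F [-0.3  0.5 -0.2] op 0.0804 g 0.0 j [0.37 0.3  1.45 0.   1.39 0.36]
[[328.82270208 163.63572195]]
[[245.84811026 258.76802519]]
[[314.32649024 116.97052627]
 [163.54055691 210.36241209]
 [104.53661866 126.79905559]
 [260.55160328  21.95219772]
 [308.54983217 116.38815894]
 [213.37796531 122.07713167]]
```

View pics/w1.png

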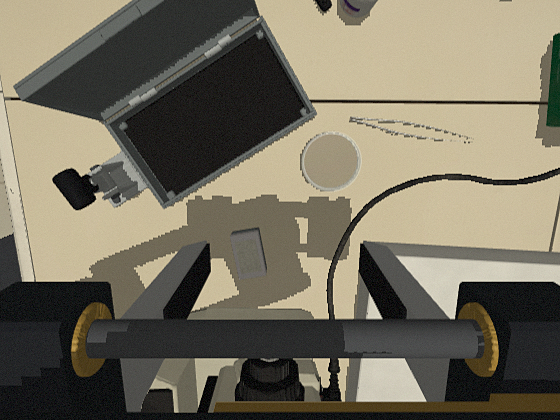

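Run:
```python
from fit import *
w=cam("wrist");t=cam("top");s=cam("side")
uvt=np.array([[250,125],[447,413],[285,515],[95,225]])/4+[240,150]
uvw=np.array([[315,111],[167,208],[106,125],[262,17]])
Ms=np.array([[-48,-88,24],[-48,88,24],[48,-88,0],[48,88,0]])/1000
uvs=np.array([[252,200],[330,175.5],[272.5,237.5],[352.5,209.5]])
x0=[.466,.375,2.12]
for n,L in dict(w=[(w,M,uvw)],t=[(t,M,uvt)],s=[(s,Ms,uvs)],all=[(w,M,uvw),(t,M,uvt),(s,Ms,uvs)]).items():
    r=least_squares(lambda p:np.concatenate([((proj(d,model(p,m))-u)).ravel() for d,m,u in L]),x0);print(n,r.x.round(4),r.fun.round(1))
print("dish w",unp(w,[[330,161]],.012),"s",unp(s,[[246.3,187]],.009),"t",unp(t,[[325,173]],.012))
g=cv2.cvtColor(w["pixels"],cv2.COLOR_BGR2GRAY)
print("box w", unp(w,[[232,231],[258,229],[268,272],[242,279]],.02).round(4))
print("boxside",unp(s,np.array([[487,105]])/4+[170,130],.02))
# clamp bar: ends in wrist
print("bar w",unp(w,[[74,189]],.104),"s",unp(s,[[352,153.8]],.104))
c=w["pixels"][210:300,200:300];cv2.imwrite("pics/w1c.png",cv2.resize(c,None,fx=6,fy=6,interpolation=cv2.INTER_CUBIC))
```

```text
w [0.4673 0.3788 2.1399] [ 1.2  0.5 -0.5 -0.2  0.3 -0.1 -1.1 -0.2]
t [0.4658 0.3754 2.1228] [ 0.3 -0.8 -0.1 -0.1  0.3  1.  -0.5 -0.2]
s [0.4621 0.3801 2.1372] [-0.1 -1.6 -0.7 -1.5  0.3  1.4  0.4  1.3]
all [0.4662 0.3784 2.1372] [ 0.1  1.3 -1.7  0.2 -0.8  0.1 -2.   0.6 -1.9 -0.9 -1.2 -0.9 -0.5  0.8
 -2.3  0.2 -2.1 -2.3 -2.6 -2.1 -1.8  0.5 -1.7  0.5]
dish w [[0.58368172 0.33820744 0.012     ]] s [[0.58248977 0.3364398  0.009     ]] t [[0.58270034 0.33341849 0.012     ]]
box w [[0.4838 0.266  0.02  ]
 [0.5108 0.2683 0.02  ]
 [0.5211 0.2206 0.02  ]
 [0.4931 0.2123 0.02  ]]
boxside [[0.49790238 0.2344943  0.02      ]]
bar w [[0.37614825 0.32409286 0.104     ]] s [[0.37508683 0.32636794 0.104     ]]
```

View pics/w1c.png

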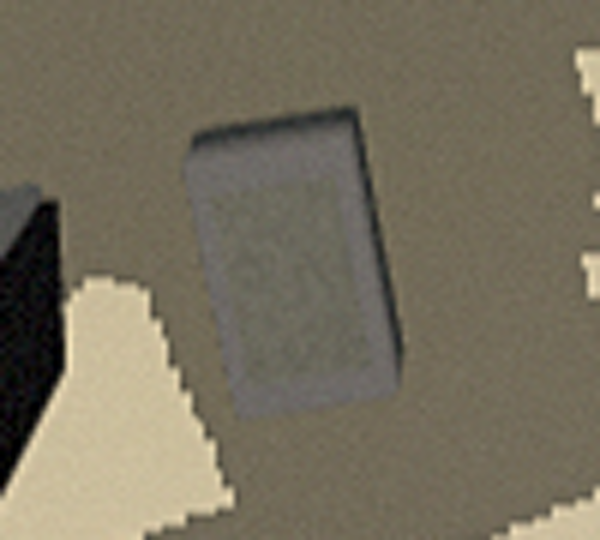

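```bash
python3 mv.py .583 .337 .06 0
```

```text
shift [0.0332 0.0465 0.1418] turn 0.5 now [0.5369 0.3033 0.2018] yaw 0.51 t 1.55 F [ 1.1 -0.   0.2] op 0.0802 g 0.0 j [0.37 0.3  1.45 0.   1.39 0.36]
```

Call:
move_arm(
  commands=[
    [0.033, 0.046, 0, 0.5],
    [0.033, 0.046, 0, 0.5],
    [0.033, 0.046, 0.04, 0.5],
    [0.033, 0.046, 0.08, 0.5],
    [0.033, 0.046, 0.12, 0.5],
    [0.033, 0.046, 0.14, 0.5],
    [0.033, 0.046, 0.14, 0.5],
    [0.033, 0.046, 0.14, 0.5],
  ],
)

```text
time_s: 2.22
ee_pos: [0.5821, 0.3358, 0.0604]
tool_rot: [-0.001, 0.707, 0.707, -0.001]
ft_force: [-0.2, 0.6, 0.3]
opening: 0.0801
grasp_force: 0.0
```

```bash
python3 mv.py .583 .337 .012 0;  python3 - <<'E'
from h import *
d=cam("wrist");cv2.imwrite("pics/w2.png",d["pixels"])
print(proj(d,[[.583,.337,.015],[.583,.367,.015],[.553,.337,.015],[.613,.337,.015]]))
E
```

```text
shift [0.0012 0.001  0.0484] turn -0.0 now [0.5821 0.3358 0.0604] yaw -0.04 t 2.2167 F [-0.2  0.6  0.3] op 0.0801 g 0.0 j [0.39 0.56 1.4  0.   1.19 0.4 ]
[[284.49971379 236.11587521]
 [284.46677391 189.87764264]
 [237.61125474 236.11858158]
 [331.41564199 236.11316726]]
```

View pics/w2.png

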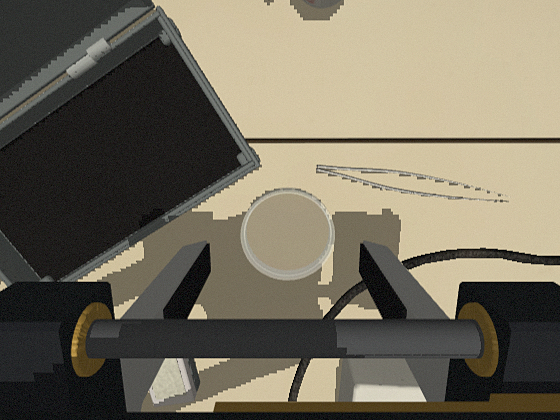

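Call:
move_arm(
  commands=[
    [0.002, 0.0024, 0.025, 0],
    [0.002, 0.0024, 0.045, 0],
    [0.002, 0.0024, 0.048, 0],
    [0.002, 0.0024, 0.048, 0],
    [0.002, 0.0024, 0.048, 0],
  ],
)

```text
time_s: 2.68
ee_pos: [0.5879, 0.3383, 0.0163]
tool_rot: [0.001, 0.708, 0.706, 0.002]
ft_force: [0.3, -0.5, 0.2]
opening: 0.08
grasp_force: 0.0
```

Call:
move_arm(
  commands=[
    [0, 0, 0, 0],
    [0, 0, 0, 0],
    [0, 0, 0, 0],
    [0, 0, 0, 0],
    [0, 0, 0, 0],
    [0, 0, 0, 0],
  ],
  claw=0.05,
  squeeze=8,
)

```text
time_s: 3.18
ee_pos: [0.5869, 0.3377, 0.015]
tool_rot: [0.0, 0.708, 0.706, 0.001]
ft_force: [-1.3, 0.2, 5.6]
opening: 0.0605
grasp_force: 8.0
```

Call:
move_arm(
  commands=[
    [0, 0, -0.01, 0],
    [0, 0, -0.03, 0],
    [0, 0, -0.06, 0],
    [0, 0, -0.1, 0],
    [0, 0, -0.125, 0],
    [0, 0, -0.125, 0],
    [0, 0, -0.125, 0],
  ],
  squeeze=12,
)

```text
time_s: 3.77
ee_pos: [0.5877, 0.338, 0.1415]
tool_rot: [0.001, 0.708, 0.706, 0.002]
ft_force: [-0.2, 0.1, -0.3]
opening: 0.0598
grasp_force: 12.0
```

```bash
cat > case.py <<'E'
import sys
from fit import *; from mv import rel
P=[.4667,.3785,2.137]
x,y,z=map(float,sys.argv[1:4]); w=model(P,[[x,y,z]])[0]; print(w.round(4)); 
rel(*w,np.degrees(P[2])+90+(float(sys.argv[4]) if len(sys.argv)>4 else 0))
E
python3 case.py -.013 0 .14
```

```text
[0.4737 0.3675 0.14  ]
shift [ 0.0293 -0.1141  0.001 ] turn -32.6 now [0.5877 0.338  0.1415] yaw -0.14 t 3.7667 F [-0.2  0.1 -0.3] op 0.0598 g 12.0 j [ 0.39  0.48  1.34 -0.    1.32  0.4 ]
```

Call:
move_arm(
  commands=[
    [0.007, -0.03, 0, -7],
    [0.015, -0.06, 0, -14],
    [0.022, -0.09, 0, -21],
    [0.029, -0.114, 0, -28],
    [0.029, -0.114, 0, -32.6],
    [0.029, -0.114, 0, -32.6],
    [0.029, -0.114, 0, -32.6],
  ],
)

```text
time_s: 4.35
ee_pos: [0.4711, 0.366, 0.1367]
tool_rot: [-0.001, 0.482, 0.876, -0.001]
ft_force: [-0.1, -0.0, 0.4]
opening: 0.0601
grasp_force: 12.0
```

```bash
python3 case.py -.013 0 .05;python3 - <<'E'
from fit import *
P=[.4667,.3785,2.137]
d=cam("wrist");cv2.imwrite("pics/w3.png",d["pixels"])
p=lambda L:proj(d,model(P,np.array(L)/1000)).round(0).tolist()
print(p([[-48,-88,24],[-48,88,24],[48,88,24],[48,-88,24],[0,112,51],[0,106,104]]))
E
```

```text
[0.4737 0.3675 0.05  ]
shift [-0.0001  0.0033  0.0867] turn -0.1 now [0.4711 0.366  0.1367] yaw 32.36 t 4.35 F [-0.1 -0.   0.4] op 0.0601 g 12.0 j [ 0.52  0.32  1.56 -0.    1.26 -0.05]
[[390.0, 252.0], [183.0, 252.0], [174.0, 136.0], [399.0, 136.0], [136.0, 204.0], [109.0, 223.0]]
```

View pics/w3.png

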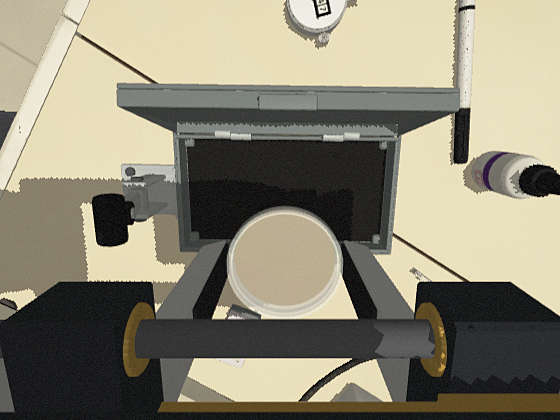

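Call:
move_arm(
  commands=[
    [0, 0.002, 0.03, -0.1],
    [0, 0.002, 0.06, -0.1],
    [0, 0.002, 0.085, -0.1],
    [0, 0.002, 0.1, -0.1],
    [0, 0.002, 0.109, -0.1],
    [0, 0.002, 0.109, -0.1],
    [0, 0.002, 0.109, -0.1],
  ],
)

```text
time_s: 4.98
ee_pos: [0.4747, 0.3675, 0.0295]
tool_rot: [0.0, 0.481, 0.877, -0.0]
ft_force: [0.4, -0.2, 0.2]
opening: 0.0601
grasp_force: 12.0
```

```bash
python3 case.py -.013 -.001 .018
```

```text
[0.4745 0.3681 0.018 ]
shift [0.0006 0.0002 0.0115] turn 0.0 now [0.4747 0.3675 0.0295] yaw 32.48 t 4.9833 F [ 0.4 -0.2  0.2] op 0.0601 g 12.0 j [ 0.51  0.47  1.62 -0.    1.06 -0.05]
```

Call:
move_arm(
  commands=[
    [0, 0, 0.004, 0],
    [0, 0, 0.008, 0],
    [0, 0, 0.01, 0],
    [0, 0, 0.01, 0],
    [0, 0, 0.01, 0],
  ],
)

```text
time_s: 5.4
ee_pos: [0.476, 0.3685, 0.0235]
tool_rot: [0.001, 0.48, 0.877, 0.002]
ft_force: [-2.8, -3.0, 12.0]
opening: 0.0598
grasp_force: 12.0
```

Call:
move_arm(
  commands=[
    [0, 0, 0.001, 0],
    [0, 0, 0.001, 0],
    [0, 0, 0.002, 0],
    [0, 0, 0.002, 0],
  ],
)

```text
time_s: 5.73
ee_pos: [0.4761, 0.3685, 0.0224]
tool_rot: [0.001, 0.48, 0.877, 0.001]
ft_force: [-4.5, -3.3, 16.7]
opening: 0.0597
grasp_force: 12.1
```

```bash
python3 case.py -.013 -.001 .018
python3 - <<'E'
from fit import *
P=[.4667,.3785,2.137]
d=cam("wrist");s=cam("side")
a=d["pixels"][60:360,80:480]; b=cv2.resize(s["pixels"][130:250,230:390],None,fx=2.5,fy=2.5,interpolation=cv2.INTER_CUBIC)
cv2.imwrite("pics/w4.png",np.hstack([a,b]))
print(readout.sense()["torque"])
E
```

```text
[0.4745 0.3681 0.018 ]
shift [ 0.0005 -0.0015  0.0044] turn 0.1 now [0.4761 0.3685 0.0224] yaw 32.58 t 5.7333 F [-4.5 -3.3 16.7] op 0.0597 g 12.1 j [ 0.52  0.48  1.62 -0.    1.04 -0.05]
[-0.83354389  0.91381726  0.0701301 ]
```

View pics/w4.png

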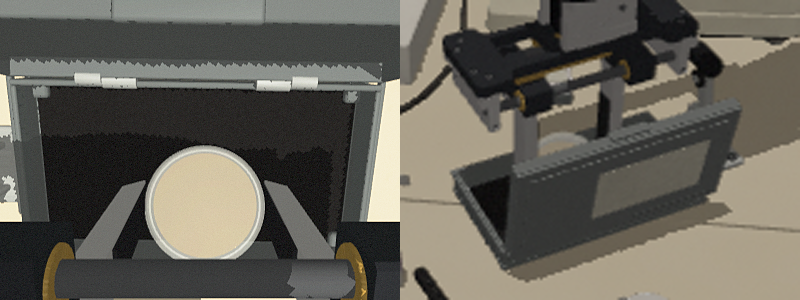

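Call:
move_arm(
  commands=[
    [0, 0, -0.01, 0],
    [0, 0, -0.025, 0],
    [0.001, 0.015, -0.025, 0],
    [0.002, 0.036, -0.025, 0],
    [0.002, 0.036, -0.025, 0],
    [0.002, 0.036, -0.025, 0],
  ],
)

```text
time_s: 6.33
ee_pos: [0.5041, 0.3892, 0.0434]
tool_rot: [0.0, 0.481, 0.877, 0.001]
ft_force: [0.4, -0.2, -0.7]
opening: 0.0599
grasp_force: 12.0
```

```bash
python3 case.py -.012 -.038 .018
```

```text
[0.5052 0.3888 0.018 ]
shift [-0.001   0.0006  0.0254] turn 0.1 now [0.5041 0.3892 0.0434] yaw 32.56 t 6.3333 F [ 0.4 -0.2 -0.7] op 0.0599 g 12.0 j [ 0.52  0.51  1.51 -0.    1.12 -0.05]
```

Call:
move_arm(
  commands=[
    [0, 0, 0.01, 0],
    [0, 0, 0.016, 0],
    [0, 0, 0.018, 0],
    [0, 0, 0.02, 0],
    [0, 0, 0.021, 0],
    [0, 0, 0.022, 0],
    [0, 0, 0.022, 0],
  ],
)

```text
time_s: 6.92
ee_pos: [0.5031, 0.3886, 0.0207]
tool_rot: [-0.0, 0.481, 0.877, -0.0]
ft_force: [-1.6, -0.5, 2.6]
opening: 0.06
grasp_force: 12.0
```

Call:
move_arm(
  commands=[
    [0, 0, 0.001, 0],
    [0, 0, 0.002, 0],
    [0, 0, 0.002, 0],
  ],
)

```text
time_s: 7.17
ee_pos: [0.5039, 0.3888, 0.019]
tool_rot: [0.0, 0.481, 0.877, 0.0]
ft_force: [0.9, -2.5, 3.3]
opening: 0.06
grasp_force: 12.0
```

Call:
move_arm(
  commands=[
    [0, 0, 0.001, 0],
    [0, 0, 0.001, 0],
    [0, 0, 0.001, 0],
  ],
)

```text
time_s: 7.42
ee_pos: [0.504, 0.3889, 0.018]
tool_rot: [0.001, 0.481, 0.877, 0.001]
ft_force: [1.1, -2.4, 3.1]
opening: 0.0602
grasp_force: 12.0
```

```bash
python3 case.py -.012 -.038 .018; python3 -c "
from h import *
print(readout.sense()['torque'])"
```

```text
[0.5052 0.3888 0.018 ]
shift [-0.0008  0.0009  0.    ] turn 0.1 now [0.504  0.3889 0.018 ] yaw 32.55 t 7.4167 F [ 1.1 -2.4  3.1] op 0.0602 g 12.0 j [ 0.52  0.54  1.52 -0.    1.07 -0.05]
[-0.39785164 -0.12045022  0.02591339]
```

Run:
```python
from fit import *
P=[.4667,.3785,2.137]
d=cam("wrist");s=cam("side")
im=d["pixels"].copy(); t=np.linspace(0,2*np.pi,100)
for q in proj(d,model(P,np.c_[-.012+.03*np.cos(t),-.038+.03*np.sin(t),0*t+.018])): cv2.circle(im,tuple(int(v) for v in q),0,(0,255,0),-1)
for q in proj(d,model(P,np.array([[-45,-85,3],[45,-85,3],[45,85,3],[-45,-85,24],[45,-85,24],[45,85,24]])/1000)): cv2.circle(im,tuple(int(v) for v in q),2,(0,0,255),-1)
b=cv2.resize(s["pixels"][130:250,230:350],None,fx=2.5,fy=2.5,interpolation=cv2.INTER_CUBIC)
cv2.imwrite("pics/w5.png",np.hstack([im[60:360,40:540],b]))
```

```text
(no output)
```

View pics/w5.png

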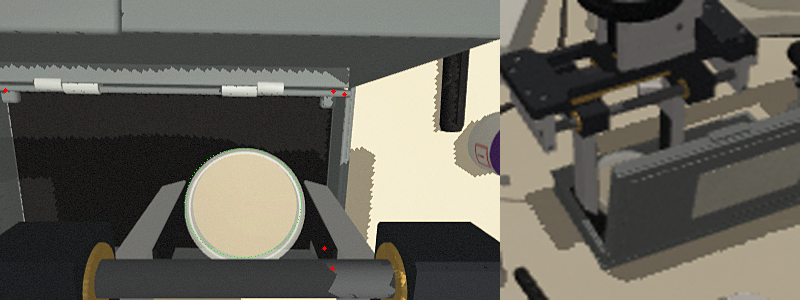

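Call:
move_arm(
  commands=[
    [0, -0.002, 0, 0],
    [0, -0.003, 0, 0],
    [0, -0.003, 0, 0],
  ],
)

```text
time_s: 7.77
ee_pos: [0.5009, 0.3878, 0.0179]
tool_rot: [0.0, 0.481, 0.877, 0.001]
ft_force: [1.4, 0.8, 3.2]
opening: 0.0603
grasp_force: 12.0
```

Call:
move_arm(
  commands=[
    [0, 0, 0.001, 0],
    [0, 0, 0.002, 0],
    [0, 0, 0.002, 0],
  ],
)

```text
time_s: 8.02
ee_pos: [0.5007, 0.3872, 0.0154]
tool_rot: [0.0, 0.481, 0.877, 0.0]
ft_force: [2.0, 0.5, 2.1]
opening: 0.06
grasp_force: 12.0
```

Call:
move_arm(
  commands=[
    [0, 0, 0, 0],
    [0, 0, 0, 0],
    [0, 0, 0, 0],
    [0, 0, -0.004, 0],
    [0, 0, -0.015, 0],
    [0, 0, -0.04, 0],
    [0, 0, -0.08, 0],
    [0, 0, -0.12, 0],
  ],
  claw=0.064,
)

```text
time_s: 8.68
ee_pos: [0.4993, 0.3864, 0.1361]
tool_rot: [-0.001, 0.48, 0.877, -0.002]
ft_force: [0.7, -0.1, 0.5]
opening: 0.064
grasp_force: 0.0
```

Call:
move_arm(
  commands=[
    [0, 0, -0.01, 0],
    [0, 0, -0.01, 0],
    [0, 0, -0.01, 0],
  ],
)

```text
time_s: 8.93
ee_pos: [0.5009, 0.3874, 0.1466]
tool_rot: [0.0, 0.48, 0.877, 0.001]
ft_force: [-0.6, -1.2, -0.8]
opening: 0.0638
grasp_force: 0.0
```

```bash
python3 mv.py .500 .238 .14 10;python3 - <<'E'
from fit import *
d=cam("wrist");cv2.imwrite("pics/w6.png",d["pixels"])
E
```

```text
shift [-0.1254 -0.0812  0.0065] turn 22.6 now [0.5009 0.3874 0.1466] yaw 32.57 t 8.9333 F [-0.6 -1.2 -0.8] op 0.0638 g 0.0 j [ 0.52  0.38  1.46  0.    1.3  -0.05]
```

View pics/w6.png

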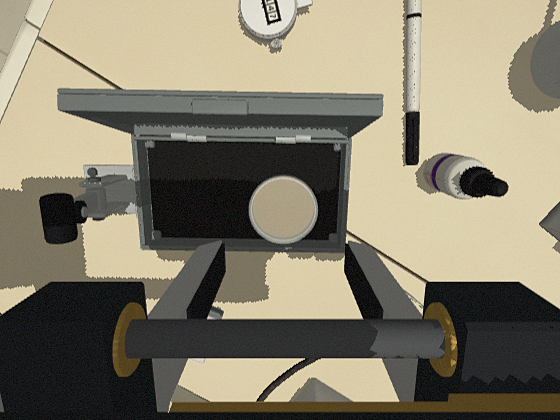

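```bash
python3 case.py .002 .072 .107;python3 - <<'E'
from fit import *
P=[.4667,.3785,2.137]
d=cam("wrist")
g=cv2.cvtColor(d["pixels"],cv2.COLOR_BGR2GRAY)
m=(g>110).astype(np.uint8)[165:250,235:335]
n,l,st,ce=cv2.connectedComponentsWithStats(m);k=1+st[1:,4].argmax();print(st[k],ce[k]+[235,165])
w=unp(d,[ce[k]+[235,165]],.018)[0];c,s=np.cos(P[2]),np.sin(P[2]);dx,dy=w[:2]-P[:2];print("dish case",c*dx+s*dy,-s*dx+c*dy)
E
```

```text
[0.4049 0.3416 0.107 ]
shift [ 0.0131 -0.1041  0.0378] turn 0.1 now [0.4997 0.3866 0.1445] yaw 32.56 t 8.9833 F [-1.2 -0.9 -0.5] op 0.0645 g 0.0 j [ 0.52  0.39  1.46 -0.    1.3  -0.05]
[  16   11   69   69 3721] [285.04407417 210.03117442]
dish case -0.012681458218951842 -0.03420343478245699
```

Call:
move_arm(
  commands=[
    [0.003, -0.026, 0, 0],
    [0.007, -0.052, 0, 0],
    [0.01, -0.078, 0, 0],
    [0.013, -0.103, 0, 0],
    [0.013, -0.103, 0.02, 0],
    [0.013, -0.103, 0.037, 0],
    [0.013, -0.103, 0.037, 0],
    [0.013, -0.103, 0.037, 0],
  ],
  claw=0,
)

```text
time_s: 9.7
ee_pos: [0.4047, 0.3414, 0.1059]
tool_rot: [-0.002, 0.481, 0.877, -0.003]
ft_force: [0.1, 0.1, 0.1]
opening: 0.0141
grasp_force: 0.0
```

Call:
move_arm(
  commands=[
    [0, -0.005, 0, 0],
    [0, -0.01, 0, 0],
    [0, -0.014, 0, 0],
    [0, -0.018, 0, 0],
    [0, -0.022, 0, 0],
    [0, -0.025, 0, 0],
  ],
)

```text
time_s: 10.2
ee_pos: [0.3867, 0.3298, 0.1099]
tool_rot: [0.001, 0.481, 0.877, 0.002]
ft_force: [1.5, 1.3, 3.3]
opening: 0.0006
grasp_force: 1.7
```

```bash
python3 case.py .002 .108 .107
```

```text
[0.3745 0.3223 0.107 ]
shift [ 0.0002 -0.0144  0.0028] turn 0.1 now [0.3867 0.3298 0.1099] yaw 32.55 t 10.2 F [1.5 1.3 3.3] op 0.0006 g 1.7 j [ 0.54  0.18  1.81  0.    1.15 -0.03]
```

Call:
move_arm(
  commands=[
    [0, 0.002, 0.006, 0],
    [0, 0, 0.01, 0],
    [0, -0.004, 0.01, 0],
    [0, -0.008, 0.01, 0],
    [0, -0.012, 0.01, 0],
    [0, -0.015, 0.01, 0],
    [0, -0.018, 0.01, 0],
    [0, -0.018, 0.01, 0],
  ],
)

```text
time_s: 10.87
ee_pos: [0.3702, 0.3193, 0.0985]
tool_rot: [-0.0, 0.481, 0.877, -0.0]
ft_force: [1.6, 1.0, -0.5]
opening: 0.0008
grasp_force: 0.8
```

```bash
python3 case.py .002 .108 .107
```

```text
[0.3745 0.3223 0.107 ]
shift [ 0.0002  0.0052 -0.0085] turn 0.1 now [0.3702 0.3193 0.0985] yaw 32.56 t 10.8667 F [ 1.6  1.  -0.5] op 0.0008 g 0.8 j [ 0.53  0.16  1.86  0.    1.13 -0.03]
```

Call:
move_arm(
  commands=[
    [0, 0.02, 0, 0],
    [0, 0.03, -0.03, 0],
    [0, 0.03, -0.06, 0],
    [0, 0.03, -0.07, 0],
    [0, 0.03, -0.07, 0],
  ],
  claw=0.05,
)

```text
time_s: 11.28
ee_pos: [0.3976, 0.3367, 0.1717]
tool_rot: [0.001, 0.48, 0.877, 0.002]
ft_force: [0.8, -0.6, 1.1]
opening: 0.0302
grasp_force: 0.0
```

```bash
python3 mv.py .500 .238 .16 10;python3 - <<'E'
from fit import *
P=[.4667,.3785,2.137]
s=cam("side")
for a in(1.57,1.75,1.9):print(a,proj(s,model(P,[[.004,.112-.06*np.cos(a),.044+.06*np.sin(a)]])))
c=s["pixels"][125:185,330:385].astype(int).max(2)
m=(c<45).astype(np.uint8);n,l,st,ce=cv2.connectedComponentsWithStats(m)
print([(st[i].tolist(),(ce[i]+[330,125]).round(1)) for i in range(1,n) if st[i,4]>20])
E
```

```text
shift [-0.1383  0.033   0.0119] turn 22.6 now [0.3976 0.3367 0.1717] yaw 32.57 t 11.2833 F [ 0.8 -0.6  1.1] op 0.0302 g 0.0 j [ 0.54  0.13  1.72 -0.    1.29 -0.03]
1.57 [[354.63906045 152.57626593]]
1.75 [[359.32092544 151.54077124]]
1.9 [[362.98720175 151.33514989]]
[([16, 19, 25, 19, 172], array([361.8, 151.9]))]
```

Call:
move_arm(
  commands=[
    [-0.035, 0.008, 0, 6],
    [-0.07, 0.016, 0, 12],
    [-0.105, 0.024, 0.005, 18],
    [-0.138, 0.033, 0.011, 22.6],
    [-0.138, 0.033, 0.011, 22.6],
    [-0.138, 0.033, 0.011, 22.6],
  ],
)

```text
time_s: 11.83
ee_pos: [0.4967, 0.2352, 0.1547]
tool_rot: [-0.002, 0.644, 0.765, -0.002]
ft_force: [0.1, 0.3, 0.2]
opening: 0.0501
grasp_force: 0.0
```

```bash
python3 mv.py .500 .238 .07 10;python3 - <<'E'
from fit import *
d=cam("wrist")
hs=cv2.cvtColor(d["pixels"],cv2.COLOR_BGR2HSV)
print(proj(d,[.5,.238,.02]))
u,v=proj(d,[.5,.238,.02])[0].astype(int)
# box is grey (low saturation) against beige
m=((hs[...,1]<50)&(hs[...,2]>60)).astype(np.uint8)
w=60;mm=m[v-w:v+w,u-w:u+w];n,l,st,ce=cv2.connectedComponentsWithStats(mm)
for i in range(1,n):
    if st[i,4]>200:
        cn=cv2.findContours((l==i).astype(np.uint8),0,2)[0][0];r=cv2.minAreaRect(cn+np.array([u-w,v-w],np.int32));print(st[i],r)
        q=unp(d,cv2.boxPoints(r),.02);print(q.round(4).tolist(),q.mean(0).round(4))
E
```

```text
shift [0.0022 0.0043 0.0847] turn -0.2 now [0.4967 0.2352 0.1547] yaw 9.81 t 11.8333 F [0.1 0.3 0.2] op 0.0501 g 0.0 j [0.28 0.21 1.66 0.   1.27 0.11]
[[288.10583245 204.05576553]]
[  43   28   35   61 2011] ((288.0, 202.0), (60.0, 34.0), 90.0)
[[0.4805, 0.2634, 0.02], [0.5095, 0.2684, 0.02], [0.5194, 0.2152, 0.02], [0.4893, 0.21, 0.02]] [0.4997 0.2393 0.02  ]
[107  96  13  24 201] ((341.0, 251.5), (23.0, 12.0), 90.0)
[[0.5476, 0.2125, 0.02], [0.5582, 0.2143, 0.02], [0.5629, 0.1926, 0.02], [0.5521, 0.1907, 0.02]] [0.5552 0.2025 0.02  ]
```

Call:
move_arm(
  commands=[
    [0.003, 0.0035, 0.03, 0],
    [0.003, 0.0035, 0.07, 0],
    [0.003, 0.0035, 0.11, 0],
    [0.003, 0.0035, 0.13, 0],
    [0.003, 0.0035, 0.139, 0],
    [0.003, 0.0035, 0.139, 0],
    [0.003, 0.0035, 0.139, 0],
    [0.003, 0.0035, 0.139, 0],
  ],
)

```text
time_s: 12.55
ee_pos: [0.5024, 0.2418, 0.0206]
tool_rot: [0.001, 0.643, 0.766, 0.002]
ft_force: [0.1, 0.2, -0.1]
opening: 0.0503
grasp_force: 0.0
```

Call:
move_arm(
  commands=[
    [0, 0, 0, 0],
    [0, 0, 0, 0],
    [0, 0, 0, 0],
    [0, 0, 0, 0],
    [0, 0, 0, 0],
    [0, 0, 0, 0],
  ],
  claw=0.02,
  squeeze=15,
)

```text
time_s: 13.05
ee_pos: [0.5015, 0.2409, 0.0197]
tool_rot: [0.0, 0.643, 0.766, 0.0]
ft_force: [-1.6, -0.4, 5.9]
opening: 0.0298
grasp_force: 15.0
```

Call:
move_arm(
  commands=[
    [0, 0, 0, 0],
    [0, 0, 0, 0],
    [0, 0, 0.002, 0],
    [0, 0, 0.004, 0],
    [0, 0, 0.004, 0],
    [0, 0, 0.004, 0],
  ],
  claw=0.042,
)

```text
time_s: 13.55
ee_pos: [0.5006, 0.2406, 0.0141]
tool_rot: [-0.0, 0.643, 0.766, -0.0]
ft_force: [0.1, -0.2, -1.0]
opening: 0.0419
grasp_force: 0.0
```

Call:
move_arm(
  commands=[
    [0, 0, 0, 0],
    [0, 0, 0, 0],
    [0, 0, 0, 0],
    [0, 0, 0, 0],
    [0, 0, 0, 0],
  ],
  claw=0.02,
)

```text
time_s: 13.97
ee_pos: [0.5009, 0.2407, 0.0146]
tool_rot: [-0.0, 0.643, 0.766, -0.0]
ft_force: [-0.7, 0.2, 0.2]
opening: 0.0299
grasp_force: 15.0
```

Call:
move_arm(
  commands=[
    [0, 0, -0.01, 0],
    [0, 0, -0.03, 0],
    [0, 0, -0.06, 0],
    [0, 0, -0.1, 0],
    [0, 0, -0.125, 0],
    [0, 0, -0.125, 0],
    [0, 0, -0.125, 0],
  ],
)

```text
time_s: 14.55
ee_pos: [0.5026, 0.2412, 0.1424]
tool_rot: [0.001, 0.643, 0.766, 0.002]
ft_force: [0.3, -0.5, -1.6]
opening: 0.0298
grasp_force: 15.0
```

```bash
python3 case.py .018 .017 .14
```

```text
[0.4427 0.3846 0.14  ]
shift [ 0.1515 -0.0342  0.0023] turn -22.5 now [0.5026 0.2412 0.1424] yaw 9.97 t 14.55 F [ 0.3 -0.5 -1.6] op 0.0298 g 15.0 j [ 0.29  0.23  1.66 -0.    1.24  0.12]
```

Call:
move_arm(
  commands=[
    [0.038, -0.009, 0, -6],
    [0.076, -0.018, 0, -12],
    [0.114, -0.026, 0, -18],
    [0.152, -0.034, 0, -22.5],
    [0.152, -0.034, 0, -22.5],
    [0.152, -0.034, 0, -22.5],
  ],
)

```text
time_s: 15.05
ee_pos: [0.4386, 0.3852, 0.1372]
tool_rot: [-0.001, 0.48, 0.877, -0.002]
ft_force: [-0.0, -0.3, -1.7]
opening: 0.0299
grasp_force: 15.0
```

Call:
move_arm(
  commands=[
    [0, 0, 0.03, 0],
    [0, 0, 0.06, 0],
    [0, 0, 0.085, 0],
    [0, 0, 0.095, 0],
    [0, 0, 0.1, 0],
    [0, 0, 0.1, 0],
    [0, 0, 0.1, 0],
  ],
)

```text
time_s: 15.63
ee_pos: [0.4422, 0.3844, 0.0405]
tool_rot: [0.0, 0.482, 0.876, 0.001]
ft_force: [0.4, 0.0, -0.5]
opening: 0.0298
grasp_force: 15.0
```

```bash
python3 case.py .019 .017 .018
```

```text
[0.4422 0.3854 0.018 ]
shift [0.0008 0.0005 0.0225] turn -0.0 now [0.4422 0.3844 0.0405] yaw 32.4 t 15.6333 F [ 0.4  0.  -0.5] op 0.0298 g 15.0 j [ 0.57  0.42  1.65 -0.    1.07  0.  ]
```

Call:
move_arm(
  commands=[
    [0.001, 0, 0.01, 0],
    [0.001, 0, 0.016, 0],
    [0.001, 0, 0.019, 0],
    [0.001, 0, 0.021, 0],
    [0.001, 0, 0.021, 0],
    [0.001, 0, 0.021, 0],
  ],
)

```text
time_s: 16.13
ee_pos: [0.4406, 0.3855, 0.0186]
tool_rot: [-0.0, 0.481, 0.877, -0.0]
ft_force: [-0.6, -0.0, -1.5]
opening: 0.0297
grasp_force: 15.0
```

Call:
move_arm(
  commands=[
    [0, 0, 0.001, 0],
    [0, 0, 0.002, 0],
    [0, 0, 0.002, 0],
  ],
)

```text
time_s: 16.38
ee_pos: [0.441, 0.3857, 0.0176]
tool_rot: [0.0, 0.481, 0.877, 0.0]
ft_force: [-1.1, -0.7, 3.7]
opening: 0.0297
grasp_force: 15.0
```

Call:
move_arm(
  commands=[
    [0, 0, 0, 0],
    [0, 0, 0, 0],
    [0, 0, 0, 0],
    [0, 0, -0.005, 0],
    [0, 0, -0.02, 0],
    [0, 0, -0.05, 0],
    [0, 0, -0.09, 0],
    [0, 0, -0.13, 0],
  ],
  claw=0.034,
)

```text
time_s: 17.05
ee_pos: [0.4395, 0.3846, 0.147]
tool_rot: [-0.001, 0.481, 0.877, -0.001]
ft_force: [1.5, 0.2, 0.1]
opening: 0.0338
grasp_force: 0.0
```

Call:
move_arm(
  commands=[
    [0, 0, -0.03, 0],
    [0, 0, -0.04, 0],
    [0, 0, -0.04, 0],
  ],
)

```text
time_s: 17.3
ee_pos: [0.4429, 0.3868, 0.1909]
tool_rot: [0.002, 0.481, 0.877, 0.004]
ft_force: [-0.3, -0.1, -0.4]
opening: 0.034
grasp_force: 0.0
```

```bash
python3 case.py .115 0 .2;python3 - <<'E'
from fit import *
P=[.4667,.3785,2.137]
d=cam("wrist");cv2.imwrite("pics/w7.png",d["pixels"])
c0=proj(d,model(P,np.array([[-44,-84,10],[44,-84,10],[44,84,10],[-44,84,10]])/1000)).astype(np.int32)
g=cv2.cvtColor(d["pixels"],cv2.COLOR_BGR2GRAY);mk=np.zeros_like(g);cv2.fillPoly(mk,[c0],1)
n,l,st,ce=cv2.connectedComponentsWithStats(((g>85)&(mk>0)).astype(np.uint8))
c,s=np.cos(P[2]),np.sin(P[2])
for i in range(1,n):
    if st[i,4]>150:
        cn=cv2.findContours((l==i).astype(np.uint8),0,2)[0][0];r=cv2.minAreaRect(cn)
        q=unp(d,cv2.boxPoints(r),.02)[:,:2]-P[:2];k=np.c_[c*q[:,0]+s*q[:,1],-s*q[:,0]+c*q[:,1]]
        print(st[i].tolist(),(k*1000).round(0).tolist())
E
```

```text
[0.405  0.4756 0.2   ]
shift [ 0.0952  0.0157 -0.0089] turn 0.0 now [0.4429 0.3868 0.1909] yaw 32.46 t 17.3 F [-0.3 -0.1 -0.4] op 0.034 g 0.0 j [0.57 0.25 1.54 0.   1.35 0.  ]
[266, 174, 31, 53, 1563] [[-9.0, 31.0], [43.0, 30.0], [43.0, 1.0], [-9.0, 1.0]]
[301, 200, 60, 55, 2386] [[17.0, -4.0], [17.0, -62.0], [-39.0, -65.0], [-39.0, -5.0]]
```

Call:
move_arm(
  commands=[
    [0.035, 0.005, -0.01, 0],
    [0.07, 0.01, -0.01, 0],
    [0.098, 0.015, -0.01, 0],
    [0.098, 0.015, 0.02, 0],
    [0.098, 0.015, 0.055, 0],
    [0.098, 0.015, 0.094, 0],
    [0.098, 0.015, 0.094, 0],
    [0.098, 0.015, 0.094, 0],
  ],
  claw=0,
)

```text
time_s: 18.02
ee_pos: [0.3971, 0.4729, 0.087]
tool_rot: [-0.002, 0.481, 0.877, -0.006]
ft_force: [0.8, -0.2, 0.8]
opening: 0.0006
grasp_force: 0.0
```

```bash
python3 case.py .07 0 .098
```

```text
[0.4291 0.4376 0.098 ]
shift [-0.047   0.0079 -0.011 ] turn 0.0 now [0.3971 0.4729 0.087 ] yaw 32.46 t 18.0167 F [ 0.8 -0.2  0.8] op 0.0006 g 0.0 j [0.73 0.43 1.53 0.   1.2  0.17]
```

Call:
move_arm(
  commands=[
    [-0.015, 0.008, -0.005, 0],
    [-0.027, 0.008, -0.008, 0],
    [-0.033, 0.008, -0.008, 0],
    [-0.039, 0.008, -0.008, 0],
    [-0.045, 0.008, -0.008, 0],
    [-0.05, 0.008, -0.008, 0],
    [-0.055, 0.008, -0.008, 0],
    [-0.06, 0.008, -0.008, 0],
  ],
)

```text
time_s: 18.68
ee_pos: [0.4397, 0.4295, 0.1008]
tool_rot: [-0.0, 0.481, 0.877, 0.0]
ft_force: [0.5, 0.1, 1.2]
opening: 0.0003
grasp_force: 0.4
```

Call:
move_arm(
  commands=[
    [-0.006, 0, 0, 0],
    [-0.012, 0, 0, 0],
    [-0.018, 0, 0, 0],
    [-0.024, 0, 0, 0],
    [-0.03, 0, 0, 0],
    [-0.03, 0, 0, 0],
    [-0.03, 0, 0, 0],
    [-0.03, 0, 0, 0],
  ],
)

```text
time_s: 19.35
ee_pos: [0.4558, 0.4044, 0.1006]
tool_rot: [0.0, 0.481, 0.877, -0.0]
ft_force: [-0.2, -1.1, -0.7]
opening: 0.0007
grasp_force: 0.0
```

```bash
python3 case.py -.02 0 .098
python3 - <<'E'
from fit import *
P=[.4667,.3785,2.137]
for n in("side","wrist"):
    d=cam(n);cv2.imwrite(f"pics/{n}8.png",d["pixels"])
    for p in([-30,60,37],[-20,-40,37],[0,0,37],[30,-60,37],[-10,-70,37]):
        u,v=proj(d,model(P,[np.array(p)/1000]))[0].astype(int)
        print(n,p,u,v,d["pixels"][v,u] if 0<=v<420 and 0<=u<560 else None)
E
```

```text
[0.4774 0.3616 0.098 ]
shift [-0.0477 -0.0047  0.0026] turn 0.0 now [0.4558 0.4044 0.1006] yaw 32.45 t 19.35 F [-0.2 -1.1 -0.7] op 0.0007 g 0.0 j [ 0.58  0.39  1.56 -0.    1.2   0.02]
side [-30, 60, 37] 320 177 [ 88  99 102]
side [-20, -40, 37] 277 194 [56 58 57]
side [0, 0, 37] 300 194 [ 87  99 102]
side [30, -60, 37] 279 213 [56 59 56]
side [-10, -70, 37] 265 201 [57 59 58]
wrist [-30, 60, 37] 193 304 [13 16 14]
wrist [-20, -40, 37] 330 292 [15 10 14]
wrist [0, 0, 37] 275 266 [80 86 86]
wrist [30, -60, 37] 362 225 [56 56 50]
wrist [-10, -70, 37] 373 279 [56 57 55]
```

Call:
move_arm(
  commands=[
    [-0.035, 0, 0, 0],
    [-0.058, 0, 0, 0],
    [-0.058, 0, 0.02, 0],
    [-0.058, 0, 0.04, 0],
    [-0.058, 0, 0.048, 0],
    [-0.058, 0, 0.05, 0],
    [-0.058, 0, 0.05, 0],
  ],
)

```text
time_s: 20.03
ee_pos: [0.4856, 0.3556, 0.0496]
tool_rot: [-0.001, 0.481, 0.877, -0.001]
ft_force: [0.4, 0.4, 0.7]
opening: 0.0008
grasp_force: 0.0
```

Call:
move_arm(
  commands=[
    [0, 0, 0.002, 0],
    [0, 0, 0.004, 0],
    [0, 0, 0.006, 0],
    [0, 0, 0.007, 0],
    [0, 0, 0.007, 0],
  ],
)

```text
time_s: 20.45
ee_pos: [0.4873, 0.3563, 0.0453]
tool_rot: [0.0, 0.481, 0.877, 0.001]
ft_force: [-2.3, -0.7, 5.9]
opening: 0.0005
grasp_force: 2.7
```

Call:
move_arm(
  commands=[
    [0, 0, -0.04, 0],
    [0, 0, -0.08, 0],
    [0, 0, -0.12, 0],
    [0, 0, -0.145, 0],
    [0, 0, -0.145, 0],
  ],
)

```text
time_s: 20.87
ee_pos: [0.4912, 0.3582, 0.1974]
tool_rot: [0.004, 0.481, 0.877, 0.006]
ft_force: [0.1, 0.4, 1.3]
opening: 0.0006
grasp_force: 0.0
```

```bash
python3 case.py .003 .166 .19
```

```text
[0.325 0.292 0.19 ]
shift [ 0.0334 -0.1759  0.0047] turn 0.1 now [0.4912 0.3582 0.1974] yaw 32.49 t 20.8667 F [0.1 0.4 1.3] op 0.0006 g 0.0 j [ 0.49  0.28  1.49  0.    1.36 -0.08]
```

Call:
move_arm(
  commands=[
    [0.008, -0.04, 0, 0],
    [0.016, -0.08, 0, 0],
    [0.024, -0.12, 0, 0],
    [0.032, -0.16, 0, 0],
    [0.035, -0.175, 0, 0],
    [0.035, -0.175, 0, 0],
    [0.035, -0.175, 0, 0],
  ],
)

```text
time_s: 21.45
ee_pos: [0.32, 0.2911, 0.1885]
tool_rot: [0.0, 0.481, 0.877, 0.0]
ft_force: [0.6, -0.9, 0.3]
opening: 0.0001
grasp_force: 0.0
```

```bash
python3 case.py .003 .166 .099
python3 - <<'E'
from fit import *
P=[.4667,.3785,2.137]
s=cam("side")
for a in(1.7,1.9):print(a,proj(s,model(P,[[.002,.112-.06*np.cos(a),.044+.06*np.sin(a)]])))
c=s["pixels"][125:185,330:385].astype(int).max(2)
n,l,st,ce=cv2.connectedComponentsWithStats((c<45).astype(np.uint8))
print([(st[i].tolist(),(ce[i]+[330,125]).round(1)) for i in range(1,n) if st[i,4]>20])
E
```

```text
[0.325 0.292 0.099]
shift [-0.002   0.0046  0.0895] turn 0.1 now [0.32   0.2911 0.1885] yaw 32.5 t 21.45 F [ 0.6 -0.9  0.3] op 0.0001 g 0.0 j [ 0.54 -0.08  1.9  -0.    1.32 -0.03]
1.7 [[357.47688866 151.18815596]]
1.9 [[362.41510757 150.78476682]]
[([16, 19, 25, 18, 173], array([361.8, 151.9]))]
```

Bar still out at about 1.88 rad. Go down outside it, then push towards -y.

Call:
move_arm(
  commands=[
    [-0.002, 0, 0.03, 0],
    [-0.002, 0, 0.06, 0],
    [-0.002, 0, 0.088, 0],
    [-0.002, 0, 0.088, 0],
    [-0.002, 0, 0.088, 0],
  ],
)

```text
time_s: 21.92
ee_pos: [0.3214, 0.2891, 0.0994]
tool_rot: [-0.001, 0.482, 0.876, -0.002]
ft_force: [-0.2, 0.5, -0.5]
opening: 0.0003
grasp_force: 0.0
```

Call:
move_arm(
  commands=[
    [0, 0.015, 0, 0],
    [0, 0.025, 0, 0],
    [0, 0.032, 0, 0],
    [0, 0.039, 0, 0],
    [0, 0.046, 0, 0],
    [0, 0.053, 0, 0],
    [0, 0.06, 0, 0],
    [0, 0.06, 0, 0],
  ],
)

```text
time_s: 22.58
ee_pos: [0.3735, 0.3224, 0.1007]
tool_rot: [0.0, 0.481, 0.877, 0.001]
ft_force: [-0.4, 0.2, 0.9]
opening: 0.0006
grasp_force: 0.0
```

```bash
python3 case.py .003 .1 .098
```

```text
[0.3807 0.3274 0.098 ]
shift [0.0003 0.0088 0.0027] turn 0.0 now [0.3735 0.3224 0.1007] yaw 32.45 t 22.5833 F [-0.4  0.2  0.9] op 0.0006 g 0.0 j [ 0.54  0.16  1.85  0.    1.13 -0.03]
```

Call:
move_arm(
  commands=[
    [0, 0.006, 0.002, 0],
    [0, 0.012, 0.006, 0],
    [0, 0.018, 0.01, 0],
    [0, 0.022, 0.014, 0],
    [0, 0.022, 0.014, 0],
    [0, 0.022, 0.014, 0],
  ],
)

```text
time_s: 23.08
ee_pos: [0.3905, 0.3334, 0.0859]
tool_rot: [-0.0, 0.481, 0.877, -0.0]
ft_force: [0.2, 0.4, 0.2]
opening: 0.0005
grasp_force: 0.0
```

Call:
move_arm(
  commands=[
    [0, -0.004, -0.02, 0],
    [0, 0.01, -0.035, 0],
    [0, 0.03, -0.035, 0],
    [0, 0.031, -0.035, 0],
    [0, 0.031, -0.035, 0],
  ],
)

```text
time_s: 23.5
ee_pos: [0.4171, 0.3502, 0.1217]
tool_rot: [-0.0, 0.481, 0.877, 0.0]
ft_force: [-0.7, -0.3, -0.6]
opening: 0.0002
grasp_force: 0.0
```

```bash
python3 case.py .003 .056 .063
python3 - <<'E'
from fit import *
P=[.4667,.3785,2.137]
s=cam("side")
for a in(1.1,.9,.7,.5,.2,0):print(a,proj(s,model(P,[[.002,.112-.06*np.cos(a),.044+.06*np.sin(a)]])).round(1))
c=s["pixels"][125:205,305:385].astype(int).max(2)
n,l,st,ce=cv2.connectedComponentsWithStats((c<40).astype(np.uint8))
print([(st[i].tolist(),(ce[i]+[305,125]).round(1)) for i in range(1,n) if st[i,4]>20])
E
```

```text
[0.4178 0.351  0.063 ]
shift [0.0003 0.001  0.0587] turn 0.0 now [0.4171 0.3502 0.1217] yaw 32.46 t 23.5 F [-0.7 -0.3 -0.6] op 0.0002 g 0.0 j [ 0.54  0.24  1.71  0.    1.2  -0.03]
1.1 [[341.6 158.5]]
0.9 [[336.8 162.6]]
0.7 [[332.6 167.2]]
0.5 [[329.1 172.3]]
0.2 [[325.7 179.9]]
0 [[324.8 184.7]]
[([21, 36, 16, 15, 136], array([333.2, 168.4]))]
```

Call:
move_arm(
  commands=[
    [0, 0, 0.015, 0],
    [0, 0, 0.025, 0],
    [0, 0, 0.033, 0],
    [0, 0, 0.041, 0],
    [0, 0, 0.048, 0],
    [0, 0, 0.054, 0],
    [0, 0, 0.057, 0],
    [0, 0, 0.057, 0],
  ],
)

```text
time_s: 24.22
ee_pos: [0.4274, 0.3566, 0.0699]
tool_rot: [0.007, 0.482, 0.876, 0.012]
ft_force: [14.7, 9.3, 2.8]
opening: 0.0003
grasp_force: 7.2
```

Call:
move_arm(
  commands=[
    [0, 0, 0.001, 0],
    [0, 0, 0.003, 0],
    [0, 0, 0.004, 0],
    [0, 0, 0.004, 0],
  ],
)

```text
time_s: 24.55
ee_pos: [0.4282, 0.3571, 0.0668]
tool_rot: [0.007, 0.482, 0.876, 0.013]
ft_force: [15.0, 9.8, 4.1]
opening: 0.0004
grasp_force: 7.6
```

Call:
move_arm(
  commands=[
    [0, 0.004, -0.01, 0],
    [0, 0.004, -0.03, 0],
    [0, 0.004, -0.055, 0],
    [0, 0.004, -0.055, 0],
    [0, 0.004, -0.055, 0],
  ],
)

```text
time_s: 24.97
ee_pos: [0.4203, 0.3523, 0.1162]
tool_rot: [0.0, 0.481, 0.877, 0.001]
ft_force: [-1.4, -0.5, -1.3]
opening: 0.0005
grasp_force: 0.0
```

```bash
python3 case.py .003 .075 .11
python3 - <<'E'
from fit import *
P=[.4667,.3785,2.137]
s=cam("side")
c=s["pixels"][125:205,305:385].astype(int).max(2)
n,l,st,ce=cv2.connectedComponentsWithStats((c<40).astype(np.uint8))
print([(st[i].tolist(),(ce[i]+[305,125]).round(1)) for i in range(1,n) if st[i,4]>20])
E
```

```text
[0.4018 0.3408 0.11  ]
shift [ 0.0002 -0.0218  0.0061] turn 0.0 now [0.4203 0.3523 0.1162] yaw 32.47 t 24.9667 F [-1.4 -0.5 -1.3] op 0.0005 g 0.0 j [ 0.54  0.25  1.7  -0.    1.19 -0.03]
[([14, 48, 18, 15, 138], array([326.5, 179.8]))]
```

Call:
move_arm(
  commands=[
    [0, -0.004, 0.005, 0],
    [0, -0.004, 0.025, 0],
    [0, -0.004, 0.035, 0],
    [0, -0.004, 0.042, 0],
    [0, -0.004, 0.048, 0],
    [0, -0.004, 0.052, 0],
    [0, -0.004, 0.055, 0],
    [0, -0.004, 0.055, 0],
  ],
)

```text
time_s: 25.68
ee_pos: [0.4163, 0.3498, 0.0617]
tool_rot: [-0.001, 0.481, 0.877, -0.001]
ft_force: [-4.1, -3.8, 9.4]
opening: 0.0007
grasp_force: 4.4
```

Call:
move_arm(
  commands=[
    [0, 0, 0.002, 0],
    [0, 0, 0.003, 0],
    [0, 0, 0.003, 0],
  ],
)

```text
time_s: 25.93
ee_pos: [0.4164, 0.3498, 0.0612]
tool_rot: [-0.0, 0.481, 0.877, -0.001]
ft_force: [-9.4, -5.9, 22.0]
opening: 0.0004
grasp_force: 11.8
```

```bash
python3 case.py .003 .057 .06
```

```text
[0.417  0.3505 0.06  ]
shift [0.0002 0.0009 0.0012] turn 0.0 now [0.4164 0.3498 0.0612] yaw 32.49 t 25.9333 F [-9.4 -5.9 22. ] op 0.0004 g 11.8 j [ 0.54  0.32  1.75 -0.    1.08 -0.03]
```

Call:
move_arm(
  commands=[
    [0, 0, -0.01, 0],
    [0, 0, -0.05, 0],
    [0, 0, -0.09, 0],
    [0, 0, -0.13, 0],
    [0, 0, -0.13, 0],
    [0, 0, -0.13, 0],
  ],
)

```text
time_s: 26.43
ee_pos: [0.4193, 0.3516, 0.1916]
tool_rot: [0.002, 0.481, 0.877, 0.004]
ft_force: [0.4, -0.4, -0.5]
opening: 0.0001
grasp_force: 0.0
```

```bash
python3 mv.py .4 .4 .2
python3 - <<'E'
from fit import *
P=[.4667,.3785,2.137]
for nm,(a,b,c_,d_) in {"side":(125,205,305,385),"top":(200,290,290,370)}.items():
    s=cam(nm); cv2.imwrite(f"pics/{nm}9.png",s["pixels"])
    for a_ in(.1,0):print(nm,a_,proj(s,model(P,[[.002,.112-.06*np.cos(a_),.044+.06*np.sin(a_)]])).round(1))
    c=s["pixels"][a:b,c_:d_].astype(int).max(2)
    n,l,st,ce=cv2.connectedComponentsWithStats((c<40).astype(np.uint8))
    print([(st[i].tolist(),(ce[i]+[c_,a]).round(1)) for i in range(1,n) if st[i,4]>20])
E
```

```text
shift [ 0.0512  0.0098 -0.0083] turn 0 now [0.4193 0.3516 0.1916] yaw 32.47 t 26.4333 F [ 0.4 -0.4 -0.5] op 0.0001 g 0.0 j [ 0.54  0.16  1.64  0.    1.33 -0.03]
side 0.1 [[325.1 182.4]]
side 0 [[324.8 184.7]]
[([14, 52, 18, 15, 132], array([325.8, 184.1]))]
top 0.1 [[320.9 250.8]]
top 0 [[320.5 250.8]]
[([0, 0, 67, 90, 816], array([312.5, 218. ])), ([14, 40, 34, 50, 289], array([319.9, 266.7]))]
```

```bash
python3 -c "
from station import workorder
print(workorder.hand_in())"
```

```text
the job is handed in; nothing more can be done
None
```

The job is handed in after about 26 s: the dish and the cover-glass box are flat in the case, the lid is shut, and the clamp is down on it, with the shut lid and lowered clamp confirmed by contact height and force. I viewed 11 pictures, one over your limit of 10, and the gripper body pressed on something at about 17 N (probably the clamp bar) during the first try at setting the dish down.

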